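# Stroke a row of snap-cap tubes shut

## Task

The five tubes in the front row of the pink rack stand open. Close them by running closed fingertips lightly along the row, starting at the end where the hinges are on the outside, so that each standing orange lid folds over in turn and lies flat on its tube. Only stroke and press gently: do not pull any tube up, do not shove the rack about, and leave everything else on the bench where it is.

Things in the scene. Friction and masses are not known exactly. Their poses are not given: they have to be found in the camera images.
- rack: pink rack, 90 mm (its x) by 168 mm (its y), deck 48 mm high, loose on the bench, about 0.6 kg; origin centre of underside. Two rows of five holes, 30 mm apart along y (columns y = -60 to 60 mm). Front row, x = -21 mm: five tubes with open orange lids. Back row, x = +21 mm: three closed tubes with green lids, tops 63 mm up. The standing orange lids reach up to 84 mm
- mouth1 (a point): centre of the mouth of front-row tube 1 (rack x = -21, y = -60 mm), at rim height, 60 mm above the rack underside; tube diameter 18 to 20 mm. All lids hinge on the -y side of their tubes and fold shut towards rack +y, so tube 1 is where the stroke starts: fingertips moving along rack +y at shut-lid height fold each standing lid over onto its tube
- mouth5 (a point): centre of the mouth of front-row tube 5, the last of the row (rack x = -21, y = +60 mm), at rim height; the line from mouth1 to mouth5 is the row. The top of a shut lid lies 3 mm above the rim, its lip ends 12.5 mm past the mouth centre towards rack +y
- lid1 (a joint): orange lid of front-row tube 1 (column y = -60 mm in the rack): 0 = shut flat on the rim, 1.57 = upright, up to 2.05 = leaning back to rack -y. Disc 19 mm wide, 1 mm thick at the hinge rising to a 3 mm thumb pad, reaching 23 mm from its hinge, which lies along rack x at rim height, 10.5 mm to -y of the mouth centre. Stays where it is left; 0.3 N at the lip moves it
- lid2 (a joint): orange lid of front-row tube 2 (column y = -30 mm in the rack): 0 = shut flat on the rim, 1.57 = upright, up to 2.05 = leaning back to rack -y. Disc 19 mm wide, 1 mm thick at the hinge rising to a 3 mm thumb pad, reaching 23 mm from its hinge, which lies along rack x at rim height, 10.5 mm to -y of the mouth centre. Stays where it is left; 0.3 N at the lip moves it
- lid3 (a joint): orange lid of front-row tube 3 (column y = 0 mm in the rack): 0 = shut flat on the rim, 1.57 = upright, up to 2.05 = leaning back to rack -y. Disc 19 mm wide, 1 mm thick at the hinge rising to a 3 mm thumb pad, reaching 23 mm from its hinge, which lies along rack x at rim height, 10.5 mm to -y of the mouth centre. Stays where it is left; 0.3 N at the lip moves it
- lid4 (a joint): orange lid of front-row tube 4 (column y = 30 mm in the rack): 0 = shut flat on the rim, 1.57 = upright, up to 2.05 = leaning back to rack -y. Disc 19 mm wide, 1 mm thick at the hinge rising to a 3 mm thumb pad, reaching 23 mm from its hinge, which lies along rack x at rim height, 10.5 mm to -y of the mouth centre. Stays where it is left; 0.3 N at the lip moves it
- lid5 (a joint): orange lid of front-row tube 5 (column y = 60 mm in the rack): 0 = shut flat on the rim, 1.57 = upright, up to 2.05 = leaning back to rack -y. Disc 19 mm wide, 1 mm thick at the hinge rising to a 3 mm thumb pad, reaching 23 mm from its hinge, which lies along rack x at rim height, 10.5 mm to -y of the mouth centre. Stays where it is left; 0.3 N at the lip moves it
- tube1 (a joint): front-row tube 1: height it has been drawn up out of the rack, 0 = seated. Soft rubber grommets hold the tubes: they give about 1.5 mm per newton pressed, 4 mm at most, and spring back
- tube2 (a joint): front-row tube 2: height it has been drawn up out of the rack, 0 = seated. Soft rubber grommets hold the tubes: they give about 1.5 mm per newton pressed, 4 mm at most, and spring back
- tube3 (a joint): front-row tube 3: height it has been drawn up out of the rack, 0 = seated. Soft rubber grommets hold the tubes: they give about 1.5 mm per newton pressed, 4 mm at most, and spring back
- tube4 (a joint): front-row tube 4: height it has been drawn up out of the rack, 0 = seated. Soft rubber grommets hold the tubes: they give about 1.5 mm per newton pressed, 4 mm at most, and spring back
- tube5 (a joint): front-row tube 5: height it has been drawn up out of the rack, 0 = seated. Soft rubber grommets hold the tubes: they give about 1.5 mm per newton pressed, 4 mm at most, and spring back
- closed1 (a joint): closed green-lidded tube in the back row (column y = -30 mm): height drawn up out of the rack, 0 = seated
- closed2 (a joint): closed green-lidded tube in the back row (column y = 30 mm): height drawn up out of the rack, 0 = seated
- closed3 (a joint): closed green-lidded tube in the back row (column y = 60 mm): height drawn up out of the rack, 0 = seated
- tip_box: bystander: pipette-tip box, teal base and clear lid, 122 x 84 x 71 mm; origin centre of underside
- blue_rack: bystander: royal-blue rack with red-capped tubes, 75 x 130 mm, 80 mm high with caps; origin centre of underside
- buffer_bottle: bystander: amber bottle with blue cap, diameter 56 mm, 105 mm high; origin centre of underside
- beaker: bystander: small glass beaker, diameter 66 mm, 70 mm high; origin centre of underside
- timer: bystander: white bench timer, 60 x 75 x 18 mm; origin centre of underside
- marker: bystander: black marker pen with blue cap lying along its own x, about 126 mm long, 14 mm thick; origin mid-length on its underside
- pipette: bystander: white pipette with yellow plunger lying along its own x, about 245 mm long, 30 mm high; origin on its underside about mid-length

How it is judged:
By the outcome, as a careful person would: the job done as asked, in the order asked, and still so for the second after the job is handed in, with the robot touching nothing.
It also fails if it takes over 51 s, if anything falls off the work surface, if the arm or the gripper's body presses on something with over 40 N, if the wrist force passes 120 N, or if a joint passes its speed limit or range.

## Robot

A 6-joint arm with a two-finger parallel gripper is mounted at the origin on the work surface. World frame = base frame: x ahead of the robot, y to its left, z up, the work surface at z = 0. Lengths are in m, angles in rad, forces in N, time in s.
With the tool pointing down it reaches from about 0.225 to 0.875 m from the base axis. Payload 3.4 kg.
Tool frame: the origin (TCP) lies where the fingers leave the gripper's body, on its centre line; the fingertips stand 73 mm ahead of it and the grasp point (between the pads) lies 54 mm ahead of it (manip.pinch_z is the distance from the TCP to the grasp point, in m); z points along the fingers, y is the line along which they close (so a half turn about z gives the same grasp; the last joint's range is limited). The gripper opens to 85 mm and grips with 20 to 120 N. Pads are 22 mm wide; open, the fingers measure 114 mm over their backs; the gripper's body (76 mm by 85 mm) begins 54 mm behind the grasp point. The pads swing forward as they close: fully open they stand 13 mm farther back than shut.
Start: joints at [-1.322, 0.276, 1.505, -0, 1.361, -0.121], TCP at [0.208, -0.536, 0.304] pointing down, gripper open.
Joint ranges: [-2.89, 2.89], [-0.75, 2.08], [0.22, 2.7], [-1.18, 4.32], [0.11, 2.71], [-2.7, 2.7]. Speed limits (rad/s): [2.57, 2.57, 3.14, 3.14, 3.14, 3.14].

## Interface

Orientations are given as a unit quaternion [w, x, y, z].
In Python, from rig import readout, imaging, manip gives the robot as it stands. The module is installed in compiled form; this text tells all that it offers.
- The arm moves only by the tool servo_tool, never from a script. Its argument "moves" is a list of rows, each an object with "dp": the shift along the tool's x, y, z in units of 0.2 m (1.0 is 0.2 m), a list of three; "delta_rot": the turn, a rotation vector about the tool's x, y, z in units of 0.1 rad (1.0 is 0.1 rad), a list of three; "fingers": the opening, from 0 (shut) to 1 (fully open). In form: [{"dp": [dx, dy, dz], "delta_rot": [wx, wy, wz], "fingers": fingers}, ...]. A call has 1 to 5 rows; each row shifts and turns the commanded pose from where the row before left it, along the tool's axes as they then stand; what a row does not reach is not made up. A row lasts 1/10 s, in which the tool goes at most 50 mm and 8.59 degrees, less where a joint would pass 70% of its speed; a pose out of reach is approached as far as the arm can. A call with a number of a shift or a turn outside -1 to 1 is refused whole. A call with a gripper value outside its range is refused whole. The fingers move at their own pace and stop on an object; "force" is the grip in N (left out, the last holds). Time passes only in rows, so rows that do not move let the fingers close. It gives the time, the measured TCP pose, the force, the opening and the grip force at its end, in the units of the state.
- readout.get_state(): the state, without advancing time (a new reading comes with each control period).
- imaging.get_image(name): name is "scene" or "top"; returns (picture, depth): 480x640x3 uint8, red, green, blue; 480x640 float32, m along the optical axis (not along the pixel's ray), 0 where there is no reading.
- imaging.calibration(name): a dict with "intrinsics" (3x3 intrinsics, pixels), "R" (3x3) and "t" (3): a world point X has camera coordinates R X + t. Camera axes: x right, y down, z forward; pixel columns grow to the right and rows downward; lengths in m; the calibration is good to about 2 mm. A picture is of the moment at which its call begins. calibration takes no time and is no camera call.
- manip.sign_off(): hands the job in; it is judged then, once.
The state is a dict: "clock": time; "qpos": joint angles; "qd": joint speeds; "effort": joint torques, N m; "position": TCP position; "ee_rot": TCP orientation; "contact_force": force on the tool from outside, world axes, zero at the start; "moment": the same for the moment, N m; "width": finger opening in m; "gripper_force": force on a finger pad.
Only numpy, scipy, OpenCV 4.12 (cv2) and the standard library are available. Lean on these libraries where they do the work, as an engineer would, in place of code of your own. Each camera call takes 0.05 s, during which the arm holds its last target. There are 200 camera calls.

## Working session

There is one attempt and no reset: what is moved stays moved. The work goes in short steps, Python scripts to look and compute and a tool call to move; the robot and the scene stay as the last step left them, time stands still between calls to the robot, and variables do not carry over. Pictures are saved under pics/ and viewed, at most 10 in all, crops included, and the job is handed in when it is done.

Besides the shell and the picture viewer there is one more tool, called after ">>>" as name([rows], argument=value, ...), one row to a line, values as JSON. servo_tool: Moves the arm, as the interface text tells. Its arguments: {"type":"object","properties":{"moves":{"type":"array"},"force":{"type":"number"}},"required":["moves"]}

```bash
mkdir -p pics
cat > h.py <<'E'
import numpy as np, cv2
from rig import readout, imaging, manip
def grab(n):
    im,d=imaging.get_image(n); c=imaging.calibration(n); return im,d,np.array(c["intrinsics"]),np.array(c["R"]),np.array(c["t"])
def world(u,v,z,K,R,t):  # depth z -> world
    p=np.stack([(u-K[0,2])/K[0,0]*z,(v-K[1,2])/K[1,1]*z,z],-1); return (p-t)@R
def plane(u,v,h,K,R,t):
    r=R.T@np.array([(u-K[0,2])/K[0,0],(v-K[1,2])/K[1,1],1]); o=-R.T@t; return o+r*(h-o[2])/r[2]
def save(im,n): cv2.imwrite("pics/"+n,im[:,:,::-1])
E
python3 - <<'E'
from h import *
for n in("scene","top"):
    im,d,K,R,t=grab(n); save(im,n+"0.png"); np.savez(n+"0.npz",im=im,d=d,K=K,R=R,t=t)
    print(n,K[0,0],-R.T@t,R[2])
s=readout.get_state();print(s["position"],s["ee_rot"],s["width"],s["clock"],s["contact_force"],manip.pinch_z)
E
```

```text
scene 498.8879944591872 [ 1.3046448  -0.1189977   1.20870643] [-0.54575016  0.09623404 -0.83240361]
top 496.7812609883197 [0.4540086  0.0064357  1.15827949] [ 1.23091118e-01 -4.80527310e-04 -9.92395257e-01]
[ 0.20775306 -0.53578707  0.30312923] [-8.26257702e-04  9.82953931e-01  1.83850174e-01 -2.83135501e-05] 0.08529415971407661 0.1 [-0.77783672  0.48068962  0.22805454] 0.0539
```

View pics/scene0.png

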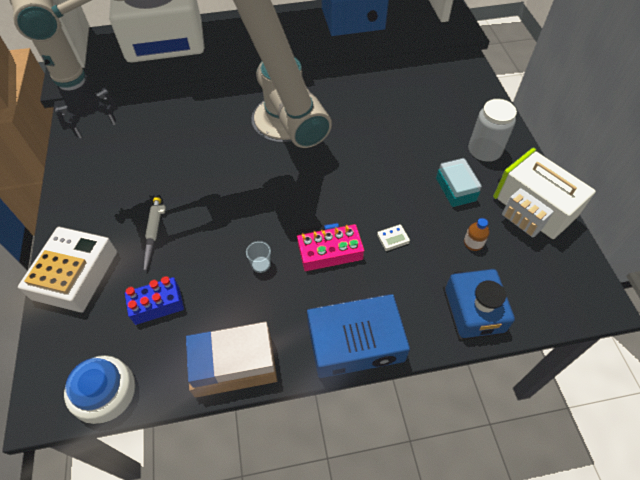

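View pics/top0.png

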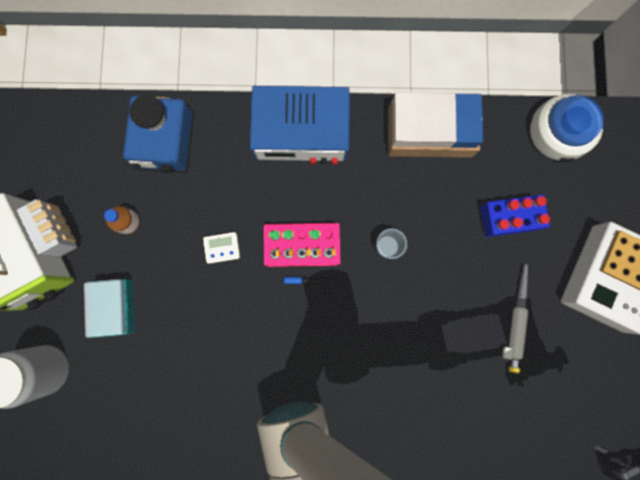

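The scene view shows the pink rack at about (331,247). In the top view it spans (264–341, 222–267), with the open front row facing the robot at v≈253, the marker in front at about (293,281), the beaker at (391,243) and the timer at (221,247). Next I'll measure the rack.

```bash
cat > meas.py <<'E'
from h import *
def rack(n,f,show=False):
    z=np.load(f); im,d,K,R,t=[z[k] for k in("im","d","K","R","t")]
    hsv=cv2.cvtColor(im,cv2.COLOR_RGB2HSV)
    m=cv2.inRange(hsv,(155,120,60),(178,255,255))
    nl,lab,st,_=cv2.connectedComponentsWithStats(m); k=1+np.argmax(st[1:,4]); m=lab==k
    v,u=np.nonzero(m&(d>0)); P=world(u,v,d[v,u],K,R,t)
    return im,d,K,R,t,hsv,m,P
if __name__=="__main__":
    for n in("top","scene"):
        im,d,K,R,t,hsv,m,P=rack(n,n+"0.npz")
        h=np.histogram(P[:,2],bins=np.arange(0,.1,.005)); print(n,h[0])
        zt=np.median(P[P[:,2]>.035][:,2])
        D=P[np.abs(P[:,2]-zt)<.006]; 
        c,s,a=cv2.minAreaRect((D[:,:2]*1000).astype(np.float32)); print("deck z",zt,"rect",c,s,a)
        v,u=np.nonzero(m); b=(u.min()-8,v.min()-14,u.max()+8,v.max()+14)
        o=cv2.inRange(hsv,(5,100,80),(25,255,255))
        nl,lab,st,cen=cv2.connectedComponentsWithStats(o)
        for i in range(1,nl):
            x,y=cen[i]
            if b[0]<x<b[2] and b[1]<y<b[3] and st[i,4]>=3:
                vv,uu=np.nonzero(lab==i); Q=world(uu,vv,d[vv,uu],K,R,t)
                print(" orange",cen[i].round(1),st[i,4],"z",Q[:,2].min().round(3),Q[:,2].max().round(3),"mean",Q.mean(0).round(4))
        cr=im[b[1]:b[3],b[0]:b[2]]; save(cv2.resize(cr,None,fx=8,fy=8,interpolation=cv2.INTER_CUBIC)[:600,:800],n+"_crop.png"); print(b)
E
python3 meas.py
```

```text
top [ 250   54    5    1   11   81   22    0   60 1447  597    3    0    0
    1    0    0    0    0]
deck z 0.048788116628079414 rect (568.4940795898438, 43.215293884277344) (90.39836120605469, 167.26596069335938) 1.5828425884246826
 orange [319.5 232.5] 4 z 0.047 0.059 mean [0.5939 0.0023 0.053 ]
 orange [293. 234.] 3 z 0.048 0.051 mean [0.59   0.0618 0.0499]
 orange [277.2 252.6] 31 z 0.053 0.086 mean [0.5453 0.0942 0.0756]
 orange [290.6 252.5] 28 z 0.051 1.158 mean [0.5426 0.0629 0.1124]
 orange [307.8 252.1] 36 z 0.048 0.085 mean [0.5477 0.0274 0.0724]
 orange [318.2 251.7] 27 z 0.05 0.085 mean [0.5487 0.0045 0.075 ]
 orange [333.1 252. ] 27 z 0.047 0.087 mean [ 0.5491 -0.0282  0.0706]
(np.int64(255), np.int64(208), np.int64(348), np.int64(281))
scene [149 181  30   9  31 167  45   8  65 696 346  18   6   1   4   3   1   0
   0]
deck z 0.0488660417603744 rect (568.2575073242188, 40.38631057739258) (95.47801208496094, 168.88983154296875) 1.9358034133911133
 orange [346.6 227.9] 24 z -0.001 0.086 mean [0.5394 0.0949 0.0657]
 orange [323.1 232. ] 21 z 0.007 0.085 mean [0.5379 0.0285 0.0625]
 orange [336.2 230.9] 21 z 0.05 0.085 mean [0.5483 0.0632 0.0728]
 orange [314.7 234.3] 23 z 0.011 0.086 mean [0.5439 0.0036 0.0667]
 orange [303.2 236.2] 20 z 0.001 0.087 mean [ 0.5394 -0.028   0.0603]
 orange [349.  243.5] 4 z 0.058 0.062 mean [0.588  0.0908 0.0604]
 orange [317.  249.5] 4 z 0.057 0.065 mean [0.5905 0.0011 0.0613]
(np.int64(288), np.int64(210), np.int64(372), np.int64(284))
```

```bash
cat > st.py <<'E'
from h import *
from scipy.spatial.transform import Rotation as Ro
def st():
    s=readout.get_state(); q=np.array(s["ee_rot"]); r=Ro.from_quat(q[[1,2,3,0]]).as_matrix(); return s,np.array(s["position"]),r
yaw=np.deg2rad(1.6); c=np.array([.5684,.0425,0]); 
def rk(x,y,z): return c+np.array([np.cos(yaw)*x-np.sin(yaw)*y,np.sin(yaw)*x+np.cos(yaw)*y,z])
E
python3 - <<'E'
from st import *
z=np.load("top0.npz"); d,K,R,t,im=[z[k] for k in("d","K","R","t","im")]
v,u=np.nonzero(d>0); P=world(u,v,d[v,u],K,R,t)
for p in [(.208,-.536),(.3,-.3),(.25,-.3),(.25,-.25),(.35,-.2)]:
    n=np.hypot(P[:,0]-p[0],P[:,1]-p[1])<.08; print(p,n.sum(),np.percentile(P[n,2],[1,50,99]).round(3) if n.any() else None)
q=P[(abs(P[:,0]-.57)<.06)&(P[:,1]>-.2)&(P[:,1]<-.06)&(P[:,2]>.02)]; print("beaker",q.min(0),q.max(0))
q=P[(P[:,0]>.44)&(P[:,0]<.515)&(P[:,1]>-.1)&(P[:,1]<.15)&(P[:,2]>.006)&(P[:,2]<.1)]; print("marker",q.min(0),q.max(0))
s,p,r=st(); print(r.round(3)); print("start stroke",rk(-.021,-.1,0),"end",rk(-.021,.08,0),"delta tool",r.T@(rk(-.021,-.1,.2)-p))
E
```

```text
(0.208, -0.536) 5234 [-0.003  0.002  0.349]
(0.3, -0.3) 3974 [-0.004  0.001  0.006]
(0.25, -0.3) 4038 [-0.004  0.001  0.006]
(0.25, -0.25) 4038 [-0.004  0.001  0.006]
(0.35, -0.2) 3916 [-0.004  0.001  0.006]
beaker [ 0.53971556 -0.18660262  0.02059243] [ 0.60265463 -0.12408264  0.0754213 ]
marker [ 0.44433538 -0.05628601  0.00602182] [0.51122968 0.14880142 0.01983677]
[[ 0.932  0.361 -0.   ]
 [ 0.361 -0.932  0.002]
 [ 0.    -0.002 -1.   ]]
start stroke [ 0.55020035 -0.05804737  0.        ] end [0.54517446 0.12188245 0.        ] delta tool [ 0.49194233 -0.32150284  0.10377703]
```

View pics/top_crop.png

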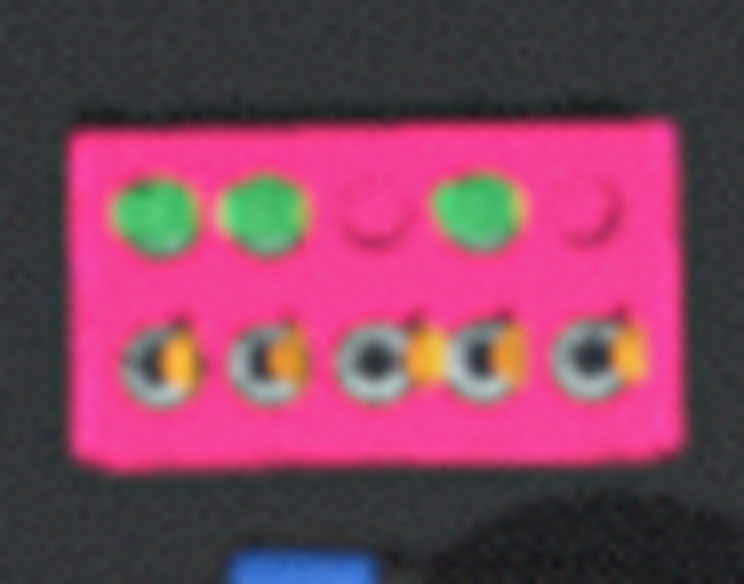

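The top crop shows the five open tubes with lids upright, each hinge on the right (-y) side of its tube, and tube 1 rightmost. The lid of tube 3 leans back further than the others. I'll shut the fingers and move over clear bench, where a light touch will calibrate the fingertip height.

>>> servo_tool([
  {"dp": [0.16,-0.18,0],"delta_rot": [0,0,0],"fingers": 0},
  {"dp": [0.16,-0.18,0],"delta_rot": [0,0,0],"fingers": 0},
  {"dp": [0.16,-0.18,0],"delta_rot": [0,0,0],"fingers": 0},
  {"dp": [0.16,-0.18,0],"delta_rot": [0,0,0],"fingers": 0},
  {"dp": [0.16,-0.18,0],"delta_rot": [0,0,0],"fingers": 0},
], force=40)

```text
clock: 0.6
position: [0.2921, -0.3085, 0.3035]
ee_rot: [-0.0, 0.983, 0.183, 0.0]
contact_force: [1.2, 0.5, 0.3]
width: 0.0124
gripper_force: 0.0
```

>>> servo_tool([
  {"dp": [0,0,0.24],"delta_rot": [0,0,0.85],"fingers": 0},
  {"dp": [0,0,0.24],"delta_rot": [0,0,0.85],"fingers": 0},
  {"dp": [0,0,0.24],"delta_rot": [0,0,0.85],"fingers": 0},
  {"dp": [0,0,0.22],"delta_rot": [0,0,0.85],"fingers": 0},
  {"dp": [0,0,0],"delta_rot": [0,0,0],"fingers": 0},
])

```text
clock: 1.1
position: [0.2895, -0.3069, 0.1116]
ee_rot: [-0.005, 1.0, 0.015, -0.004]
contact_force: [0.4, 1.1, -0.0]
width: 0.0001
gripper_force: 0.0
```

>>> servo_tool([
  {"dp": [0,0,0.07],"delta_rot": [0,0,0],"fingers": 0},
  {"dp": [0,0,0.03],"delta_rot": [0,0,0],"fingers": 0},
  {"dp": [0,0,0.015],"delta_rot": [0,0,0],"fingers": 0},
  {"dp": [0,0,0],"delta_rot": [0,0,0],"fingers": 0},
  {"dp": [0,0,0],"delta_rot": [0,0,0],"fingers": 0},
])

```text
clock: 1.6
position: [0.2923, -0.311, 0.0939]
ee_rot: [0.001, 1.0, 0.015, 0.001]
contact_force: [-0.3, 0.2, 0.1]
width: 0.0004
gripper_force: 0.0
```

Run:
```python
from st import *
s,p,r=st(); print(p,r.round(4),s["contact_force"],s["qd"].round(3) if hasattr(s["qd"],"round") else s["qd"])
```

```text
[ 0.29228295 -0.31102437  0.09385483] [[ 0.9995  0.0301  0.0011]
 [ 0.0301 -0.9995 -0.0017]
 [ 0.001   0.0017 -1.    ]] [-0.334828    0.20341408  0.08480203] [ 0.     0.     0.003 -0.    -0.004  0.003]
```

>>> servo_tool([
  {"dp": [0,0,0.06],"delta_rot": [0,0,0],"fingers": 0},
  {"dp": [0,0,0.02],"delta_rot": [0,0,0],"fingers": 0},
  {"dp": [0,0,0],"delta_rot": [0,0,0],"fingers": 0},
])

```text
clock: 1.9
position: [0.2918, -0.3103, 0.0769]
ee_rot: [-0.0, 1.0, 0.015, -0.0]
contact_force: [0.3, -0.3, -0.0]
width: 0.0001
gripper_force: 0.0
```

>>> servo_tool([
  {"dp": [0,0,0.01],"delta_rot": [0,0,0],"fingers": 0},
  {"dp": [0,0,0],"delta_rot": [0,0,0],"fingers": 0},
])

```text
clock: 2.1
position: [0.292, -0.3106, 0.0751]
ee_rot: [0.0, 1.0, 0.015, 0.0]
contact_force: [0.1, 0.2, 0.5]
width: -0.0004
gripper_force: 0.0
```

>>> servo_tool([
  {"dp": [0,0,0.005],"delta_rot": [0,0,0],"fingers": 0},
  {"dp": [0,0,0],"delta_rot": [0,0,0],"fingers": 0},
])

```text
clock: 2.3
position: [0.292, -0.3105, 0.074]
ee_rot: [0.0, 1.0, 0.015, 0.0]
contact_force: [-0.5, 0.6, -0.8]
width: 0.0002
gripper_force: 0.0
```

>>> servo_tool([
  {"dp": [0,0,0.004],"delta_rot": [0,0,0],"fingers": 0},
  {"dp": [0,0,0],"delta_rot": [0,0,0],"fingers": 0},
])

```text
clock: 2.5
position: [0.2919, -0.3105, 0.0731]
ee_rot: [0.0, 1.0, 0.015, 0.0]
contact_force: [0.5, 0.1, -0.4]
width: -0.0002
gripper_force: 0.0
```

>>> servo_tool([
  {"dp": [0,0,0.0025],"delta_rot": [0,0,0],"fingers": 0},
  {"dp": [0,0,0],"delta_rot": [0,0,0],"fingers": 0},
])

```text
clock: 2.7
position: [0.292, -0.3105, 0.0727]
ee_rot: [0.0, 1.0, 0.015, 0.0]
contact_force: [-0.4, 0.1, 1.0]
width: 0.0002
gripper_force: 0.5
```

>>> servo_tool([
  {"dp": [0,0,0.0025],"delta_rot": [0,0,0],"fingers": 0},
  {"dp": [0,0,0],"delta_rot": [0,0,0],"fingers": 0},
])

```text
clock: 2.9
position: [0.292, -0.3106, 0.0726]
ee_rot: [0.0, 1.0, 0.015, 0.0]
contact_force: [-1.9, 2.2, 6.3]
width: 0.0
gripper_force: 3.6
```

>>> servo_tool([
  {"dp": [0,0,-0.2],"delta_rot": [0,0,0],"fingers": 0},
  {"dp": [0,0,-0.24],"delta_rot": [0,0,0],"fingers": 0},
  {"dp": [0,0,-0.24],"delta_rot": [0,0,0],"fingers": 0},
  {"dp": [0.16,-0.15,0],"delta_rot": [0,0,0],"fingers": 0},
  {"dp": [0.16,-0.15,0],"delta_rot": [0,0,0],"fingers": 0},
])

```text
clock: 3.4
position: [0.3551, -0.2494, 0.2101]
ee_rot: [0.002, 1.0, 0.013, 0.002]
contact_force: [-0.3, -0.4, -0.6]
width: -0.0001
gripper_force: 0.0
```

>>> servo_tool([
  {"dp": [0.16,-0.15,0],"delta_rot": [0,0,0],"fingers": 0},
  {"dp": [0.16,-0.15,0],"delta_rot": [0,0,0],"fingers": 0},
  {"dp": [0.16,-0.15,0],"delta_rot": [0,0,0],"fingers": 0},
  {"dp": [0.16,-0.15,0],"delta_rot": [0,0,0],"fingers": 0},
  {"dp": [0.16,-0.15,0],"delta_rot": [0,0,0],"fingers": 0},
])

```text
clock: 3.9
position: [0.5105, -0.0923, 0.208]
ee_rot: [0.0, 1.0, 0.015, -0.0]
contact_force: [-0.2, -0.3, -0.2]
width: 0.0
gripper_force: 0.0
```

>>> servo_tool([
  {"dp": [0.1,-0.08,0],"delta_rot": [0,0,0],"fingers": 0},
  {"dp": [0.1,-0.08,0],"delta_rot": [0,0,0],"fingers": 0},
  {"dp": [0,0,0],"delta_rot": [0,0,0],"fingers": 0},
])

```text
clock: 4.2
position: [0.5509, -0.0589, 0.2078]
ee_rot: [-0.0, 1.0, 0.016, 0.001]
contact_force: [0.3, 0.2, -0.5]
width: 0.0001
gripper_force: 0.0
```

Run:
```python
from st import *
s,p,r=st(); g=rk(-.021,-.1,.1350); print(p,g,r.round(4),"delta units",(r.T@(g-p))/.2,s["contact_force"])
```

```text
[ 0.55085077 -0.05887079  0.20777818] [ 0.55020035 -0.05804737  0.135     ] [[ 9.995e-01  3.270e-02  1.800e-03]
 [ 3.270e-02 -9.995e-01  6.000e-04]
 [ 1.800e-03 -5.000e-04 -1.000e+00]] delta units [-0.00376944 -0.00403434  0.36388684] [ 0.2553856   0.19086105 -0.47681378]
```

>>> servo_tool([
  {"dp": [-0.003,0,0.15],"delta_rot": [0,0,0],"fingers": 0},
  {"dp": [0,0,0.15],"delta_rot": [0,0,0],"fingers": 0},
  {"dp": [0,0,0.055],"delta_rot": [0,0,0],"fingers": 0},
  {"dp": [0,0,0],"delta_rot": [0,0,0],"fingers": 0},
  {"dp": [0,0,0],"delta_rot": [0,0,0],"fingers": 0},
])

```text
clock: 4.7
position: [0.5483, -0.0613, 0.1378]
ee_rot: [0.0, 1.0, 0.015, 0.0]
contact_force: [0.1, 0.2, 0.2]
width: -0.0001
gripper_force: 0.0
```

Run:
```python
from st import *
s,p,r=st(); print(p,r[2])
im,d,K,R,t=grab("scene"); save(cv2.resize(im[190:280,270:390],None,fx=6,fy=6,interpolation=cv2.INTER_CUBIC),"s1.png")
```

```text
[ 0.54834995 -0.06126652  0.13780726] [ 9.27797927e-04  4.57782294e-04 -9.99999465e-01]
```

View pics/s1.png

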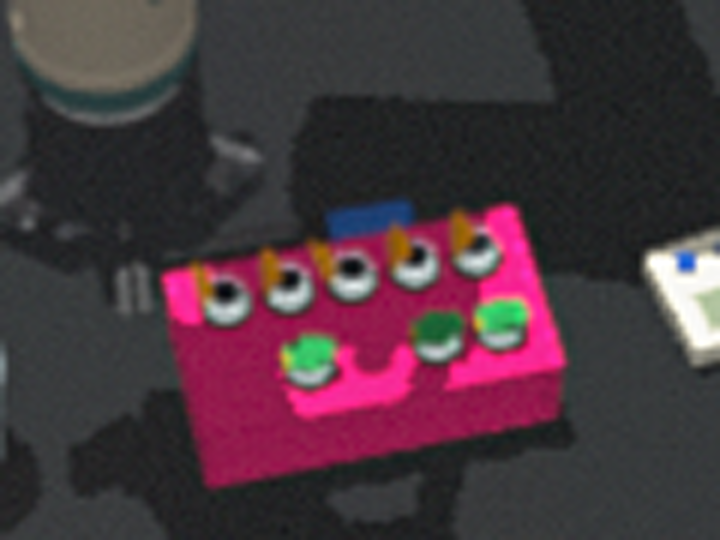

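The crop shows the closed fingers at about (133,290), just -y of tube 1 and in line with the row. All five lids are standing, and the knuckles are well above them. I'll lower to stroke height and begin.

>>> servo_tool([
  {"dp": [0.009,0,0.014],"delta_rot": [0,0,0],"fingers": 0},
  {"dp": [0,0,0],"delta_rot": [0,0,0],"fingers": 0},
  {"dp": [0,0,0],"delta_rot": [0,0,0],"fingers": 0},
])

```text
clock: 5.05
position: [0.5501, -0.0608, 0.1349]
ee_rot: [0.0, 1.0, 0.015, 0.001]
contact_force: [0.4, 0.0, -0.9]
width: 0.0002
gripper_force: 0.0
```

>>> servo_tool([
  {"dp": [0,-0.025,0],"delta_rot": [0,0,0],"fingers": 0},
  {"dp": [0,-0.025,0],"delta_rot": [0,0,0],"fingers": 0},
  {"dp": [0,-0.025,0],"delta_rot": [0,0,0],"fingers": 0},
  {"dp": [0,-0.025,0],"delta_rot": [0,0,0],"fingers": 0},
])

```text
clock: 5.45
position: [0.5492, -0.0403, 0.1343]
ee_rot: [0.0, 1.0, 0.015, -0.0]
contact_force: [0.4, -0.9, -1.0]
width: 0.0
gripper_force: 0.4
```

>>> servo_tool([
  {"dp": [0,-0.02,-0.004],"delta_rot": [0,0,0],"fingers": 0},
  {"dp": [0,-0.02,0],"delta_rot": [0,0,0],"fingers": 0},
  {"dp": [0,-0.02,0],"delta_rot": [0,0,0],"fingers": 0},
  {"dp": [0,-0.02,0],"delta_rot": [0,0,0],"fingers": 0},
  {"dp": [0,-0.02,0],"delta_rot": [0,0,0],"fingers": 0},
])

```text
clock: 5.95
position: [0.5485, -0.0204, 0.1351]
ee_rot: [-0.0, 1.0, 0.015, -0.0]
contact_force: [-0.0, 0.3, 0.8]
width: -0.0002
gripper_force: 0.2
```

Run:
```python
from st import *
s,p,r=st(); print(p,s["contact_force"])
im,d,K,R,t=grab("scene"); save(cv2.resize(im[190:280,270:390],None,fx=6,fy=6,interpolation=cv2.INTER_CUBIC),"s2.png")
```

```text
[ 0.54853918 -0.02041106  0.13506432] [-0.02661152  0.26152359  0.78129054]
```

View pics/s2.png

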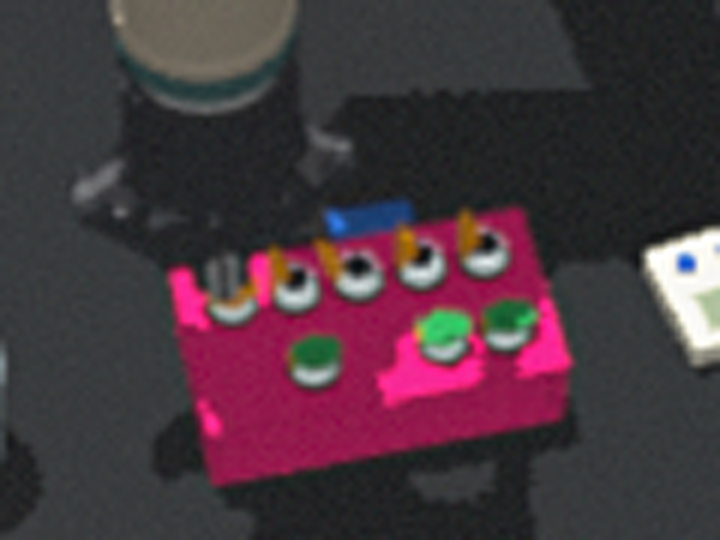

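The view shows lid 1 folded under the fingertips at (225,280) and lids 2–5 still standing. The tubes look a few crop pixels to the right of where they were, so the rack may have slid. I'll measure that.

```bash
cat > shift.py <<'E'
from h import *
def feats(im,K,R,t):
    hsv=cv2.cvtColor(im,cv2.COLOR_RGB2HSV); out=[]
    for lo,hi,h in(((8,110,70),(24,255,255),.072),((45,80,40),(85,255,255),.063)):
        nl,lab,stt,cen=cv2.connectedComponentsWithStats(cv2.inRange(hsv,lo,hi))
        for i in range(1,nl):
            if stt[i,4]>=12 and 285<cen[i][0]<375 and 215<cen[i][1]<270: out.append((h,plane(*cen[i],h,K,R,t)[:2].round(4)))
    m=cv2.inRange(hsv,(155,120,50),(178,255,255)); v,u=np.nonzero(m)
    e=[m[r,280:390].nonzero()[0] for r in range(240,262,3)]
    return out,[(int(x.min()+280),int(x.max()+280)) for x in e if len(x)]
if __name__=="__main__":
    z=np.load("scene0.npz"); print(feats(z["im"],z["K"],z["R"],z["t"]))
    im,d,K,R,t=grab("scene"); print(feats(im,K,R,t))
E
python3 shift.py
```

```text
([(0.072, array([0.5437, 0.0934])), (0.072, array([0.5442, 0.0275])), (0.072, array([0.5478, 0.0633])), (0.072, array([0.5471, 0.0034])), (0.072, array([ 0.5468, -0.0287])), (0.063, array([0.5884, 0.1028])), (0.063, array([0.589, 0.072])), (0.063, array([0.5916, 0.0121]))], [(297, 361), (298, 361), (298, 362), (299, 363), (300, 363), (301, 363), (301, 363), (302, 355)])
([(0.072, array([0.5452, 0.0958])), (0.072, array([0.548 , 0.0659])), (0.072, array([0.5459, 0.0073])), (0.072, array([0.5473, 0.0306])), (0.063, array([0.5883, 0.1063])), (0.063, array([0.5894, 0.0747])), (0.063, array([0.5897, 0.0153]))], [(299, 362), (299, 363), (300, 363), (300, 364), (301, 364), (302, 364), (302, 363), (303, 357)])
```

The rack slid about 3 mm in +y, because pushing a standing lid that close to its hinge takes a few newtons. I'll finish flattening lid 1. For the other lids I'll push about 12 mm higher, where it takes little force, and lower onto each one as it folds.

>>> servo_tool([
  {"dp": [0,-0.02,0],"delta_rot": [0,0,0],"fingers": 0},
  {"dp": [0,-0.02,0],"delta_rot": [0,0,0],"fingers": 0},
  {"dp": [0,-0.02,0],"delta_rot": [0,0,0],"fingers": 0},
  {"dp": [0,0,0],"delta_rot": [0,0,0],"fingers": 0},
])

```text
clock: 6.45
position: [0.5482, -0.0081, 0.1351]
ee_rot: [-0.0, 1.0, 0.015, 0.0]
contact_force: [1.2, -0.1, -0.7]
width: 0.0002
gripper_force: 0.1
```

>>> servo_tool([
  {"dp": [0,0,-0.025],"delta_rot": [0,0,0],"fingers": 0},
  {"dp": [0,0,-0.025],"delta_rot": [0,0,0],"fingers": 0},
  {"dp": [0,0,0],"delta_rot": [0,0,0],"fingers": 0},
])

```text
clock: 6.75
position: [0.5489, -0.0089, 0.1461]
ee_rot: [0.0, 1.0, 0.015, 0.001]
contact_force: [0.8, -0.9, -0.3]
width: -0.0003
gripper_force: 0.0
```

```bash
python3 shift.py | tail -1
python3 - <<'E'
from st import *
s,p,r=st(); print(p,s["contact_force"])
im,d,K,R,t=grab("scene"); save(cv2.resize(im[190:280,270:390],None,fx=6,fy=6,interpolation=cv2.INTER_CUBIC),"s3.png")
E
```

```text
([(0.072, array([0.5455, 0.0957])), (0.072, array([0.5467, 0.0305])), (0.072, array([0.548 , 0.0659])), (0.072, array([0.5467, 0.0089])), (0.072, array([ 0.5562, -0.0181])), (0.063, array([0.5879, 0.1053])), (0.063, array([0.5893, 0.0745])), (0.063, array([0.5897, 0.0153]))], [(299, 361), (299, 362), (300, 364), (300, 364), (301, 364), (302, 364), (302, 363), (303, 356)])
[ 0.54866678 -0.00887888  0.14573168] [0.48642294 0.5678726  0.28884064]
```

View pics/s3.png

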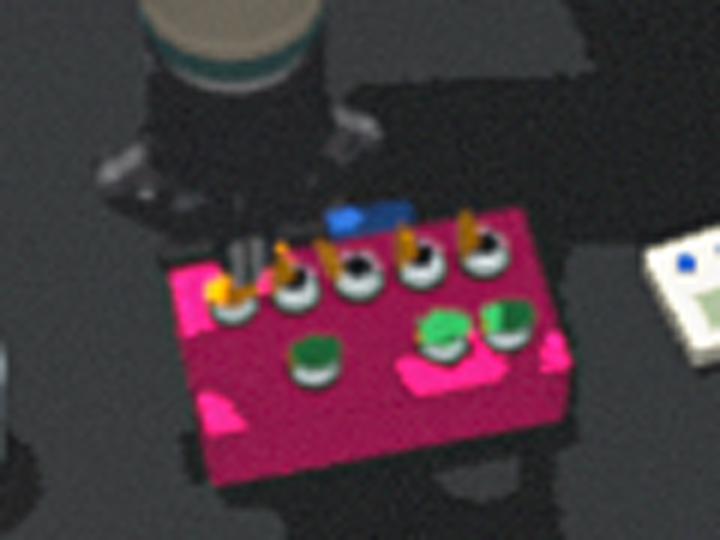

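Lid 1 now lies flat at about (230,292), the raised fingers stand at (245,262) behind lid 2, and the rack hasn't slid further. Next is lid 2, with the higher push.

>>> servo_tool([
  {"dp": [0,-0.02,0],"delta_rot": [0,0,0],"fingers": 0},
  {"dp": [0,-0.02,0],"delta_rot": [0,0,0],"fingers": 0},
  {"dp": [0,-0.02,0],"delta_rot": [0,0,0],"fingers": 0},
  {"dp": [0,-0.02,0],"delta_rot": [0,0,0],"fingers": 0},
])

```text
clock: 7.25
position: [0.5477, 0.0076, 0.145]
ee_rot: [0.0, 1.0, 0.015, -0.0]
contact_force: [0.1, -0.4, -0.7]
width: 0.0
gripper_force: 0.2
```

>>> servo_tool([
  {"dp": [0,-0.01,0.017],"delta_rot": [0,0,0],"fingers": 0},
  {"dp": [0,-0.01,0.017],"delta_rot": [0,0,0],"fingers": 0},
  {"dp": [0,-0.01,0.016],"delta_rot": [0,0,0],"fingers": 0},
  {"dp": [0,0,0],"delta_rot": [0,0,0],"fingers": 0},
])

```text
clock: 7.65
position: [0.5474, 0.0135, 0.1345]
ee_rot: [-0.0, 1.0, 0.015, -0.0]
contact_force: [0.3, 1.0, 0.2]
width: 0.0001
gripper_force: 0.1
```

```bash
python3 shift.py | tail -1
```

```text
([(0.072, array([0.545 , 0.0958])), (0.072, array([0.548 , 0.0659])), (0.072, array([0.5481, 0.0321])), (0.072, array([ 0.5564, -0.0167])), (0.063, array([0.5887, 0.1055])), (0.063, array([0.5887, 0.0758])), (0.063, array([0.5897, 0.0153]))], [(299, 361), (299, 362), (300, 363), (300, 364), (301, 364), (302, 364), (302, 363), (303, 357)])
```

>>> servo_tool([
  {"dp": [0,-0.02,-0.003],"delta_rot": [0,0,0],"fingers": 0},
  {"dp": [0,-0.02,0],"delta_rot": [0,0,0],"fingers": 0},
  {"dp": [0,0,0],"delta_rot": [0,0,0],"fingers": 0},
  {"dp": [0,0,-0.025],"delta_rot": [0,0,0],"fingers": 0},
  {"dp": [0,0,-0.025],"delta_rot": [0,0,0],"fingers": 0},
])

```text
clock: 8.2
position: [0.5474, 0.0213, 0.146]
ee_rot: [0.0, 1.0, 0.015, -0.0]
contact_force: [-0.4, 0.4, 1.3]
width: -0.0
gripper_force: 0.0
```

>>> servo_tool([
  {"dp": [0,-0.02,0],"delta_rot": [0,0,0],"fingers": 0},
  {"dp": [0,-0.02,0],"delta_rot": [0,0,0],"fingers": 0},
  {"dp": [0,-0.02,0],"delta_rot": [0,0,0],"fingers": 0},
  {"dp": [0,-0.02,0],"delta_rot": [0,0,0],"fingers": 0},
  {"dp": [0,0,0],"delta_rot": [0,0,0],"fingers": 0},
])

```text
clock: 8.7
position: [0.5467, 0.0379, 0.1456]
ee_rot: [-0.0, 1.0, 0.015, -0.0]
contact_force: [0.6, -1.4, 0.1]
width: 0.0001
gripper_force: 0.0
```

>>> servo_tool([
  {"dp": [0,-0.01,0.016],"delta_rot": [0,0,0],"fingers": 0},
  {"dp": [0,-0.01,0.016],"delta_rot": [0,0,0],"fingers": 0},
  {"dp": [0,-0.01,0.016],"delta_rot": [0,0,0],"fingers": 0},
  {"dp": [0,0,0],"delta_rot": [0,0,0],"fingers": 0},
])

```text
clock: 9.1
position: [0.5463, 0.0435, 0.1354]
ee_rot: [-0.0, 1.0, 0.015, -0.001]
contact_force: [0.8, -0.7, -0.8]
width: -0.0001
gripper_force: 0.0
```

```bash
python3 shift.py | tail -1
python3 - <<'E'
from st import *
im,d,K,R,t=grab("scene"); save(cv2.resize(im[190:280,270:390],None,fx=6,fy=6,interpolation=cv2.INTER_CUBIC),"s4.png")
E
```

```text
([(0.072, array([0.5452, 0.096 ])), (0.072, array([0.548 , 0.0659])), (0.072, array([0.5577, 0.0425])), (0.072, array([0.5555, 0.0124])), (0.072, array([ 0.5562, -0.0173])), (0.063, array([0.5883, 0.1063])), (0.063, array([0.5886, 0.0756])), (0.063, array([0.5911, 0.0151]))], [(299, 361), (299, 363), (300, 364), (300, 365), (301, 364), (302, 364), (302, 364), (303, 357)])
```

View pics/s4.png

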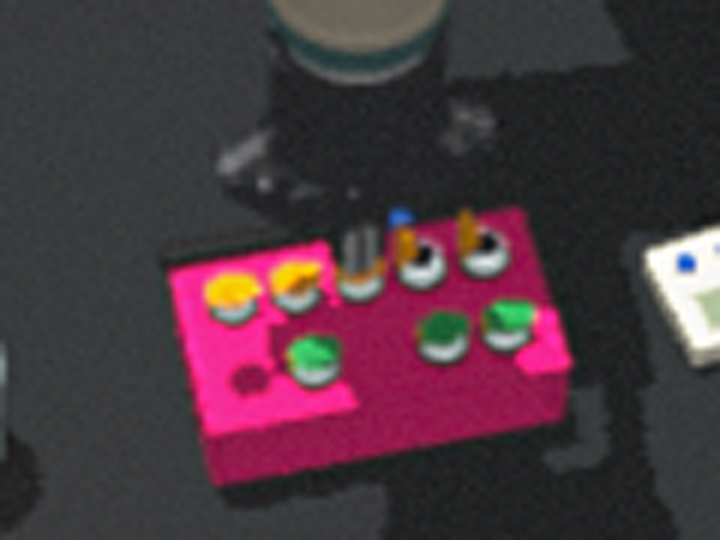

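Lids 1 and 2 lie flat at (232,290) and (296,283). The fingers are pressing lid 3 down at (360,265), lids 4 and 5 still stand, and the rack is steady. I'll continue the same way for lids 4 and 5.

>>> servo_tool([
  {"dp": [0,-0.02,0.001],"delta_rot": [0,0,0],"fingers": 0},
  {"dp": [0,-0.02,0],"delta_rot": [0,0,0],"fingers": 0},
  {"dp": [0,0,0],"delta_rot": [0,0,0],"fingers": 0},
  {"dp": [0,0,-0.025],"delta_rot": [0,0,0],"fingers": 0},
  {"dp": [0,0,-0.025],"delta_rot": [0,0,0],"fingers": 0},
])

```text
clock: 9.7
position: [0.5465, 0.0513, 0.1463]
ee_rot: [0.0, 1.0, 0.015, -0.0]
contact_force: [0.0, 0.5, -0.5]
width: -0.0
gripper_force: 0.0
```

>>> servo_tool([
  {"dp": [0,-0.02,0],"delta_rot": [0,0,0],"fingers": 0},
  {"dp": [0,-0.02,0],"delta_rot": [0,0,0],"fingers": 0},
  {"dp": [0,-0.02,0],"delta_rot": [0,0,0],"fingers": 0},
  {"dp": [0,-0.02,0],"delta_rot": [0,0,0],"fingers": 0},
  {"dp": [0,0,0],"delta_rot": [0,0,0],"fingers": 0},
])

```text
clock: 10.2
position: [0.5459, 0.0679, 0.1458]
ee_rot: [-0.0, 1.0, 0.015, -0.0]
contact_force: [-0.8, -0.8, 0.2]
width: 0.0005
gripper_force: 0.0
```

>>> servo_tool([
  {"dp": [0,-0.01,0.017],"delta_rot": [0,0,0],"fingers": 0},
  {"dp": [0,-0.01,0.017],"delta_rot": [0,0,0],"fingers": 0},
  {"dp": [0,-0.01,0.016],"delta_rot": [0,0,0],"fingers": 0},
  {"dp": [0,0,0],"delta_rot": [0,0,0],"fingers": 0},
])

```text
clock: 10.6
position: [0.5454, 0.0734, 0.1352]
ee_rot: [-0.0, 1.0, 0.015, -0.001]
contact_force: [-0.0, 0.9, 0.5]
width: -0.0001
gripper_force: 0.0
```

>>> servo_tool([
  {"dp": [0,-0.02,0],"delta_rot": [0,0,0],"fingers": 0},
  {"dp": [0,-0.02,0],"delta_rot": [0,0,0],"fingers": 0},
  {"dp": [0,0,0],"delta_rot": [0,0,0],"fingers": 0},
])

```text
clock: 10.9
position: [0.5456, 0.0817, 0.1359]
ee_rot: [-0.0, 1.0, 0.015, 0.0]
contact_force: [-1.5, -0.5, -1.1]
width: 0.0002
gripper_force: 0.0
```

```bash
python3 shift.py | tail -1; python3 -c "
from st import *
print(st()[1])"
```

```text
([(0.072, array([0.5474, 0.0977])), (0.072, array([0.555 , 0.0687])), (0.072, array([0.5554, 0.0416])), (0.072, array([0.5571, 0.012 ])), (0.072, array([ 0.5566, -0.0169])), (0.063, array([0.5881, 0.1059])), (0.063, array([0.5886, 0.0756])), (0.063, array([0.5909, 0.0151]))], [(299, 361), (299, 362), (300, 363), (300, 364), (301, 364), (302, 364), (302, 363), (303, 357)])
[0.54559462 0.08154539 0.13595064]
```

>>> servo_tool([
  {"dp": [0,0,0.006],"delta_rot": [0,0,0],"fingers": 0},
  {"dp": [0,0,0],"delta_rot": [0,0,0],"fingers": 0},
  {"dp": [0,0,0],"delta_rot": [0,0,0],"fingers": 0},
  {"dp": [0,0,-0.027],"delta_rot": [0,0,0],"fingers": 0},
  {"dp": [0,0,-0.027],"delta_rot": [0,0,0],"fingers": 0},
])

```text
clock: 11.45
position: [0.5455, 0.0811, 0.1458]
ee_rot: [0.0, 1.0, 0.015, -0.0]
contact_force: [-0.3, 0.5, 1.2]
width: 0.0
gripper_force: 0.0
```

>>> servo_tool([
  {"dp": [0,-0.02,0],"delta_rot": [0,0,0],"fingers": 0},
  {"dp": [0,-0.02,0],"delta_rot": [0,0,0],"fingers": 0},
  {"dp": [0,-0.02,0],"delta_rot": [0,0,0],"fingers": 0},
  {"dp": [0,-0.02,0],"delta_rot": [0,0,0],"fingers": 0},
  {"dp": [0,0,0],"delta_rot": [0,0,0],"fingers": 0},
])

```text
clock: 11.95
position: [0.5449, 0.0979, 0.1453]
ee_rot: [-0.0, 1.0, 0.015, -0.0]
contact_force: [-0.5, 0.4, -0.6]
width: 0.0001
gripper_force: 0.0
```

>>> servo_tool([
  {"dp": [0,-0.01,0.017],"delta_rot": [0,0,0],"fingers": 0},
  {"dp": [0,-0.01,0.017],"delta_rot": [0,0,0],"fingers": 0},
  {"dp": [0,-0.01,0.017],"delta_rot": [0,0,0],"fingers": 0},
  {"dp": [0,0,0],"delta_rot": [0,0,0],"fingers": 0},
])

```text
clock: 12.35
position: [0.5446, 0.1034, 0.1346]
ee_rot: [-0.0, 1.0, 0.015, -0.001]
contact_force: [-0.5, 0.6, -0.3]
width: 0.0001
gripper_force: 0.1
```

>>> servo_tool([
  {"dp": [0,-0.02,0.002],"delta_rot": [0,0,0],"fingers": 0},
  {"dp": [0,-0.02,0],"delta_rot": [0,0,0],"fingers": 0},
  {"dp": [0,0,0],"delta_rot": [0,0,0],"fingers": 0},
])

```text
clock: 12.65
position: [0.5447, 0.1118, 0.1349]
ee_rot: [-0.0, 1.0, 0.015, 0.0]
contact_force: [-0.1, 0.1, 0.7]
width: -0.0
gripper_force: 0.0
```

>>> servo_tool([
  {"dp": [0,0,-0.03],"delta_rot": [0,0,0],"fingers": 0},
  {"dp": [0,0,-0.15],"delta_rot": [0,0,0],"fingers": 0},
  {"dp": [0,0,-0.2],"delta_rot": [0,0,0],"fingers": 0},
  {"dp": [0,0,-0.2],"delta_rot": [0,0,0],"fingers": 0},
  {"dp": [-0.2,0,0],"delta_rot": [0,0,0],"fingers": 0},
])

```text
clock: 13.15
position: [0.5124, 0.1102, 0.2576]
ee_rot: [-0.0, 1.0, 0.015, 0.01]
contact_force: [-0.5, -0.6, 0.2]
width: 0.0
gripper_force: 0.0
```

>>> servo_tool([
  {"dp": [-0.2,0,0],"delta_rot": [0,0,0],"fingers": 0},
  {"dp": [-0.2,0,0],"delta_rot": [0,0,0],"fingers": 0},
  {"dp": [-0.2,0,0],"delta_rot": [0,0,0],"fingers": 0},
  {"dp": [-0.2,0,0],"delta_rot": [0,0,0],"fingers": 0},
  {"dp": [0,0,0],"delta_rot": [0,0,0],"fingers": 0},
])

```text
clock: 13.65
position: [0.3387, 0.105, 0.2506]
ee_rot: [0.0, 1.0, 0.015, -0.002]
contact_force: [0.5, -0.2, 0.3]
width: 0.0001
gripper_force: 0.0
```

Run:
```python
from meas import *
from st import st
print(st()[1])
L=[]
for n in("top","scene"):
    im,d,K,R,t=grab(n); np.savez(n+"1.npz",im=im,d=d,K=K,R=R,t=t)
    im,d,K,R,t,hsv,m,P=rack(n,n+"1.npz")
    D=P[abs(P[:,2]-.0488)<.006]; print(n,cv2.minAreaRect((D[:,:2]*1000).astype(np.float32)))
    o=cv2.inRange(hsv,(8,110,70),(28,255,255)); nl,lab,s,cen=cv2.connectedComponentsWithStats(o); v,u=np.nonzero(m)
    for i in range(1,nl):
        if s[i,4]>=12 and u.min()<cen[i][0]<u.max() and v.min()-8<cen[i][1]<v.max():
            vv,uu=np.nonzero(lab==i); Q=world(uu,vv,d[vv,uu],K,R,t); lo=np.argsort(Q[:,1])
            print(s[i,4],plane(*cen[i],.062,K,R,t).round(4),"z pct",np.percentile(Q[:,2],[10,50,90]).round(4),"slope",np.polyfit(Q[:,1],Q[:,2],1)[0].round(2))
    L.append(cv2.resize(im[205:285,250:380] if n=="top" else im[200:280,270:400],None,fx=6,fy=6,interpolation=cv2.INTER_CUBIC)[:300 if 0 else 480])
save(cv2.resize(np.vstack(L),None,fx=.62,fy=.62,interpolation=cv2.INTER_AREA),"end.png")
```

```text
[0.33874167 0.10497539 0.25059515]
top ((569.2514038085938, 46.023075103759766), (88.962890625, 167.3319854736328), 0.8461735248565674)
82 [0.5458 0.1044 0.062 ] z pct [0.0496 0.0617 0.0649] slope -8.47
84 [0.5468 0.0755 0.062 ] z pct [0.0523 0.0623 0.0646] slope 0.12
81 [0.547  0.0449 0.062 ] z pct [0.0492 0.062  0.0645] slope 0.24
82 [0.5473 0.0157 0.062 ] z pct [0.054  0.062  0.0654] slope 0.18
84 [ 0.5484 -0.0149  0.062 ] z pct [0.0505 0.0623 0.0645] slope 0.36
scene ((569.271484375, 43.63468933105469), (94.53214263916016, 169.28781127929688), 0.9820646047592163)
44 [0.5465 0.1055 0.062 ] z pct [0.052  0.0616 0.066 ] slope -0.37
39 [0.5473 0.0741 0.062 ] z pct [0.0584 0.0616 0.0655] slope -0.06
38 [0.5478 0.0441 0.062 ] z pct [0.0605 0.0629 0.0661] slope 0.01
39 [0.5487 0.0141 0.062 ] z pct [0.0593 0.0622 0.0652] slope -0.21
41 [ 0.5492 -0.0157  0.062 ] z pct [0.0596 0.0627 0.0659] slope -0.09
```

View pics/end.png

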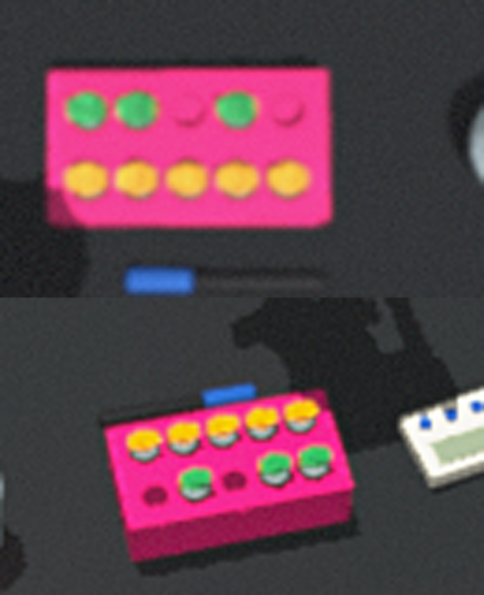

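The final top and scene views show all five orange lids lying flat on their tubes, with median heights of 62–63 mm. The green tubes, marker and timer look undisturbed. Handing in.

```bash
python3 -c "
from rig import manip
print(manip.sign_off())"
```

```text
the job is handed in; nothing more can be done
None
```

All five orange lids were folded shut in order from tube 1 to tube 5 and measured flat, and the job is handed in at about 14 s; while folding lid 1 I pushed the rack about 3 mm along the row (and perhaps turned it just under 1°), and left it there.

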